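Set two ratchet stands to height and lay the tube stock across them

TASK

Raise the empty posts of both ratchet stands and let each down so that it sits on its pawl by the red-painted tooth, no higher and no lower. Then lay every square tube straight and level across both stands, one to a slot, with both ends reaching well past the crossbars. Leave the bottle, the hammer and the tin where they are.

Things in the scene. Friction and masses are not known exactly. Their poses are not given: they have to be found in the camera images.
- stand_a: Base of one of two like ratchet stands (either may be the left one), blue steel, bolted to the bench: feet 200 mm long, four legs, square collar with its rim 85 mm up. Origin on the bench under the post's axis; x along the crossbar, y to the side with the pawl (pivot at y 38, z 95 mm), z up. Post and crossbar slide up and down in it, 0.75 kg, falling freely until a tooth meets the pawl; it starts on tooth 0.
- post_a (a joint): Rise of stand_a's post (m, up; -0.001 to 0.125). Five saw teeth 24 mm apart on its +y face, 0 to 4 from the top, tooth 3 red. Seated on tooth n it reads 0.024 n (red: 0.072). Going up, a tooth pushes the pawl aside; the pawl drops under it when the post is 7 mm above that tooth's seat; after that it cannot go below that seat again. For the red tooth: raise to between 0.082 and 0.100, then let down.
- head_a (a point): Middle of the top face of post_a's grey crossbar, 290 (x) x 24 (y) x 25 mm high, top 180 mm above the bench at joint 0; pinch it from above across y at its middle. Axes as stand_a. Six black tapered pegs on it at x = +-27, +-81, +-135 mm, 20 mm wide at the foot, 10 at the top, 24 high, part five slots centred at x = 0, +-54, +-108 mm, 34 mm wide at the bottom.
- pawl_a (a joint): Swing of stand_a's yellow gravity pawl (rad): 0 when fallen fully in under a tooth, about 0.4 as a tooth pushes past. It falls back by itself; no spring, nothing to operate.
- stand_b: Base of one of two like ratchet stands (either may be the left one), blue steel, bolted to the bench: feet 200 mm long, four legs, square collar with its rim 85 mm up. Origin on the bench under the post's axis; x along the crossbar, y to the side with the pawl (pivot at y 38, z 95 mm), z up. Post and crossbar slide up and down in it, 0.75 kg, falling freely until a tooth meets the pawl; it starts on tooth 1.
- post_b (a joint): Rise of stand_b's post (m, up; -0.001 to 0.125). Five saw teeth 24 mm apart on its +y face, 0 to 4 from the top, tooth 3 red. Seated on tooth n it reads 0.024 n (red: 0.072). Going up, a tooth pushes the pawl aside; the pawl drops under it when the post is 7 mm above that tooth's seat; after that it cannot go below that seat again. For the red tooth: raise to between 0.082 and 0.100, then let down.
- head_b (a point): Middle of the top face of post_b's grey crossbar, 290 (x) x 24 (y) x 25 mm high, top 180 mm above the bench at joint 0; pinch it from above across y at its middle. Axes as stand_b. Six black tapered pegs on it at x = +-27, +-81, +-135 mm, 20 mm wide at the foot, 10 at the top, 24 high, part five slots centred at x = 0, +-54, +-108 mm, 34 mm wide at the bottom.
- pawl_b (a joint): Swing of stand_b's yellow gravity pawl (rad): 0 when fallen fully in under a tooth, about 0.4 as a tooth pushes past. It falls back by itself; no spring, nothing to operate.
- tube_1: Square metal tube (brass or copper), 20 x 20 x 320 mm, about 0.2 kg, closed dark ends. Origin at its very centre; y along its length. At the start it lies on the battens, its centre 36 mm above the bench. Three to five of the tubes are present; the others are absent (None).
- tube_2: Square metal tube (brass or copper), 20 x 20 x 320 mm, about 0.2 kg, closed dark ends. Origin at its very centre; y along its length. At the start it lies on the battens, its centre 36 mm above the bench. Three to five of the tubes are present; the others are absent (None).
- tube_3: Square metal tube (brass or copper), 20 x 20 x 320 mm, about 0.2 kg, closed dark ends. Origin at its very centre; y along its length. At the start it lies on the battens, its centre 36 mm above the bench. Three to five of the tubes are present; the others are absent (None).
- tube_4: Square metal tube (brass or copper), 20 x 20 x 320 mm, about 0.2 kg, closed dark ends. Origin at its very centre; y along its length. At the start it lies on the battens, its centre 36 mm above the bench. Three to five of the tubes are present; the others are absent (None).
- tube_5: Square metal tube (brass or copper), 20 x 20 x 320 mm, about 0.2 kg, closed dark ends. Origin at its very centre; y along its length. At the start it lies on the battens, its centre 36 mm above the bench. Three to five of the tubes are present; the others are absent (None).
- battens: Fixed stock board: plywood 360 (x) x 260 (y) x 6 with two notched wooden battens along x, 336 x 32 mm, at y = -85 and +85 mm. Tubes lie across both in notches 28 mm wide and 8 mm deep, 52 mm apart, floors 26 mm above the bench. Origin on the bench under the middle.
- oil_bottle: Bystander: amber glass bottle 48 mm across, 130 mm tall, origin at its foot. Not to be disturbed.
- hammer: Bystander: hammer lying on the bench. Not to be disturbed.
- flux_tin: Bystander: small tin 68 mm across, 45 mm tall, origin at its foot. Not to be disturbed.

How it is judged:
On the way:
1. both empty posts sit on their red tooth with the pawls fully in, no tube on the stands yet (value of joint post_a between 0.067 and 0.077 m and value of joint each of pawl_a, pawl_b below 0.12 rad and value of joint post_b between 0.067 and 0.077 m and height (world z) of each of tube_1, tube_2, tube_3, tube_4, tube_5 below 0.15 m), for 0.3 s.
At the end, for the whole second after the job is handed in: Both posts on the red tooth (0.067 to 0.077, pawl within 0.12 rad). Every tube at rest on both crossbars, centre 4 to 16 mm above their tops, within 130 mm of their middles along x, parallel to the stands' y to 0.13 rad, each end 18 mm or more past its crossbar's centre line (value of joint post_a between 0.067 and 0.077 m and value of joint each of pawl_a, pawl_b below 0.12 rad and value of joint post_b between 0.067 and 0.077 m and z of tube_1 in the frame of head_a between 0.004 and 0.016 m and x of tube_1 in the frame of head_a between -0.13 and 0.13 m and y of tube_1 in the frame of head_a between -0.142 and 0.142 m and z of tube_1 in the frame of head_b between 0.004 and 0.016 m and x of tube_1 in the frame of head_b between -0.13 and 0.13 m and y of tube_1 in the frame of head_b between -0.142 and 0.142 m and angle between the y axis of each of tube_1, tube_2, tube_3, tube_4, tube_5 and the y axis of head_a, either way round below 0.13 rad and linear speed of each of tube_1, tube_2, tube_3, tube_4, tube_5 below 0.02 m/s and z of tube_2 in the frame of head_a between 0.004 and 0.016 m and x of tube_2 in the frame of head_a between -0.13 and 0.13 m and y of tube_2 in the frame of head_a between -0.142 and 0.142 m and z of tube_2 in the frame of head_b between 0.004 and 0.016 m and x of tube_2 in the frame of head_b between -0.13 and 0.13 m and y of tube_2 in the frame of head_b between -0.142 and 0.142 m and z of tube_3 in the frame of head_a between 0.004 and 0.016 m and x of tube_3 in the frame of head_a between -0.13 and 0.13 m and y of tube_3 in the frame of head_a between -0.142 and 0.142 m and z of tube_3 in the frame of head_b between 0.004 and 0.016 m and x of tube_3 in the frame of head_b between -0.13 and 0.13 m and y of tube_3 in the frame of head_b between -0.142 and 0.142 m and z of tube_4 in the frame of head_a between 0.004 and 0.016 m and x of tube_4 in the frame of head_a between -0.13 and 0.13 m and y of tube_4 in the frame of head_a between -0.142 and 0.142 m and z of tube_4 in the frame of head_b between 0.004 and 0.016 m and x of tube_4 in the frame of head_b between -0.13 and 0.13 m and y of tube_4 in the frame of head_b between -0.142 and 0.142 m and z of tube_5 in the frame of head_a between 0.004 and 0.016 m and x of tube_5 in the frame of head_a between -0.13 and 0.13 m and y of tube_5 in the frame of head_a between -0.142 and 0.142 m and z of tube_5 in the frame of head_b between 0.004 and 0.016 m and x of tube_5 in the frame of head_b between -0.13 and 0.13 m and y of tube_5 in the frame of head_b between -0.142 and 0.142 m); the robot touches nothing.
It fails at once if the oil_bottle is disturbed (moved over 30 mm) (distance of oil_bottle from where it was at the start of the episode above 0.03 m).
It fails at once if the hammer is disturbed (moved over 30 mm) (distance of hammer from where it was at the start of the episode above 0.03 m).
It fails at once if the flux_tin is disturbed (moved over 30 mm) (distance of flux_tin from where it was at the start of the episode above 0.03 m).
Of tube_1, tube_2, tube_3, tube_4, tube_5 only 3 to 5 are there at a start; the rules pass over those that are not, and their reading is None.
At some moment in a run one of tube_1, tube_2, tube_3, tube_4, tube_5 may be knocked a few centimetres aside while the robot is not near it.
Once in a run the grip may slacken for a moment while it holds something.
It also fails if it takes over 210 s, if anything falls off the work surface, if the arm or the gripper's body presses on something with over 40 N, if the wrist force passes 120 N, or if a joint passes its speed limit or range.

ROBOT

A 7-joint arm with a two-finger parallel gripper is mounted at the origin on the work surface. World frame = base frame: x ahead of the robot, y to its left, z up, the work surface at z = 0. Lengths are in m, angles in rad, forces in N, time in s.
With the tool pointing down it reaches from about 0.425 to 1.025 m from the base axis. Payload 9.4 kg.
Tool frame: the origin (TCP) lies midway between the tips of the shut fingers; the grasp point (between the pads) lies r.tcp_to_grasp behind it (r.tcp_to_grasp is the distance from the TCP to the grasp point, in m); z points along the fingers, y is the line along which they close (so a half turn about z gives the same grasp; the last joint's range is limited). The gripper opens to 85 mm and grips with 20 to 120 N. Pads are 22 mm wide; open, the fingers measure 114 mm over their backs; the gripper's body (76 mm by 85 mm) begins 54 mm behind the grasp point. The pads swing forward as they close: fully open they stand 13 mm farther back than shut.
Start: joints at [1.223, 0.599, -0.003, 1.599, 0.002, 0.943, -0.08], TCP at [0.194, -0.699, 0.231] pointing down, gripper open.
Joint ranges: [-2.57, 2.57], [-0.35, 1.97], [-1.29, 1.29], [0.11, 2.56], [-1.05, 4.19], [0.11, 1.86], [-2.63, 2.63]. Speed limits (rad/s): [2.22, 2.22, 3.01, 3.01, 3.14, 3.14, 3.14].

INTERFACE

Orientations are given as a rotation vector (axis times angle).
In Python, from bench import r, read_camera, look_for gives the robot as it stands. The module is installed in compiled form; this text tells all that it offers.
- The arm moves only by the tool apply_moves, never from a script. Its arguments are lists of equal length, an entry for each row: "xyz": the shift along the tool's x, y, z scaled (see below), a list of three; "turn": the turn about the tool's z scaled (see below). In form: {"xyz": [[x, y, z], ...], "turn": [turn, ...]}. A call has 1 to 20 rows; each row shifts and turns the commanded pose from where the row before left it, along the tool's axes as they then stand; what a row does not reach is not made up. The controller multiplies each number of a shift by 2 cm and each number of a turn by 10 degrees. A row lasts 1/8 s, in which the tool goes at most 62.5 mm and 10.7 degrees, less where a joint would pass 70% of its speed; a pose out of reach is approached as far as the arm can. A call with a number of a shift or a turn outside -1 to 1 is refused whole. A call with a gripper value outside its range is refused whole. "hand" is the opening, from 0 (shut) to 1 (fully open), set as the call begins (left out, the last holds). The fingers move at their own pace and stop on an object; the grip force is fixed at half the most. Time passes only in rows, so rows that do not move let the fingers close. It gives the time, the measured TCP pose, the force, the opening and the grip force at its end, in the units of the state.
- r.observe(): the state, without advancing time (a new reading comes with each control period).
- read_camera(name): name is "side" or "top"; returns a dict with "color" (420x560x3 uint8, blue, green, red), "camera_matrix" (3x3 intrinsics, pixels), "eye" and "orientation" of the camera in the world. Camera axes: x right, y down, z forward; pixel columns grow to the right and rows downward; lengths in m; the calibration is good to about 2 mm. A picture is of the moment at which its call begins. There is no depth.
- r.job_done(): hands the job in; it is judged then, once.
Trained networks look in the newest picture that a camera, given by its name, has taken for a name from the list of things; names that differ only in an ending like _2 or _b are one class to them, and where a whole thing is asked for, a point or a joint stands for the part that bears it (a point fixed in the world has none). Each returns a list of dicts, best first, with "score" (0 to 1); they miss things now and then, are a little off and sometimes report something else, mostly with a low value. They report only what shows in the picture. A call takes as long as a camera call.
- look_for(name, camera): "pixel" ([column, row] in pixels, amid what is visible of it).
The state is a dict: "time_s": time; "qpos": joint angles; "qd": joint speeds; "effort": joint torques, N m; "ee_pos": TCP position; "orientation": TCP orientation; "wrist_force": force on the tool from outside, world axes, zero at the start; "ft_torque": the same for the moment, N m; "finger_gap": opening from 0.0 (shut) to 1.0 (fully open); "grasp_force": force on a finger pad.
Only numpy, scipy, OpenCV 4.12 (cv2) and the standard library are available. Lean on these libraries where they do the work, as an engineer would, in place of code of your own. Each camera call takes 0.05 s, during which the arm holds its last target. There are 200 camera calls.

## Working session

There is one attempt and no reset: what is moved stays moved. The work goes in short steps, Python scripts to look and compute and a tool call to move; the robot and the scene stay as the last step left them, time stands still between calls to the robot, and variables do not carry over. Pictures are saved under pics/ and viewed, at most 14 in all, crops included, and the job is handed in when it is done.

Besides the shell and the picture viewer there is one more tool, called after "Call:" as name(argument=value, ...) on one line, values as JSON. apply_moves: Moves the arm, as the interface text tells. Shifts and turns lie within -1 to 1; 1 stands for 2 cm of shift or 10 degrees of turn. Its arguments: {"type":"object","properties":{"xyz":{"type":"array","items":{"type":"array","items":{"type":"number"}}},"turn":{"type":"array","items":{"type":"number"}},"hand":{"type":"number"}},"required":["xyz","turn"]}

```bash
mkdir -p pics; cat > h.py <<'E'
import numpy as np, cv2
from scipy.spatial.transform import Rotation as R
from bench import r, read_camera, look_for
def rot(o):
    o=np.array(o,float)
    if o.shape==(3,3): return o
    return R.from_rotvec(o).as_matrix() if o.size==3 else R.from_quat(o).as_matrix()
def ray(c,px,z):
    K=np.array(c["camera_matrix"]);d=rot(c["orientation"])@np.linalg.inv(K)@np.array([px[0],px[1],1.])
    e=np.array(c["eye"]);return e+d*(z-e[2])/d[2]
def proj(c,P):
    p=rot(c["orientation"]).T@(np.array(P,float)-np.array(c["eye"]));p=np.array(c["camera_matrix"])@p
    return p[:2]/p[2]
E
python3 - <<'E'
from h import *
for n in("top","side"):
    c=read_camera(n);cv2.imwrite(f"pics/{n}0.png",c["color"]);print(n,c["eye"],c["orientation"],c["camera_matrix"])
    for k,z in(("tube_1",.046),("head_a",.18),("stand_a",.05),("pawl_a",.09),("battens",.006),("oil_bottle",.06),("hammer",.02),("flux_tin",.04)):
        print(k,[(np.round(d["pixel"]),round(d["score"],2),np.round(ray(c,d["pixel"],z)[:2],3)) for d in look_for(k,n)])
s=r.observe();print(s,r.tcp_to_grasp)
E
```

```text
top [ 0.5471482  -0.06350431  1.31320464] [-2.20825064  2.17156441 -0.06858166] [[492.71488824   0.         288.51300389]
 [  0.         492.71488824 211.46134354]
 [  0.           0.           1.        ]]
tube_1 [(array([353., 231.]), 0.94, array([ 0.579, -0.231])), (array([344., 254.]), 0.87, array([ 0.519, -0.208])), (array([343., 191.]), 0.8, array([ 0.681, -0.204])), (array([357., 270.]), 0.75, array([ 0.48 , -0.242])), (array([357., 209.]), 0.64, array([ 0.634, -0.24 ]))]
head_a [(array([141., 250.]), 0.96, array([0.523, 0.274])), (array([228., 245.]), 0.76, array([0.539, 0.074])), (array([350., 233.]), 0.22, array([ 0.571, -0.206]))]
stand_a [(array([235., 244.]), 0.76, array([0.54 , 0.073]))]
pawl_a [(array([284., 150.]), 0.63, array([ 0.777, -0.051])), (array([130., 256.]), 0.55, array([0.508, 0.326])), (array([218., 245.]), 0.39, array([0.538, 0.111]))]
battens [(array([348., 237.]), 0.8, array([ 0.563, -0.222]))]
oil_bottle [(array([282., 153.]), 0.92, array([ 0.776, -0.045]))]
hammer [(array([186., 154.]), 0.63, array([0.775, 0.21 ]))]
flux_tin []
side [0.21367997 1.1928
[... 1109 characters left out ...]
ime_s': 0.9, 'qpos': array([ 1.22328279,  0.59928462, -0.00250726,  1.59938402,  0.0017968 ,
        0.94290876, -0.07978404]), 'qd': array([ 0.00094819,  0.00028706, -0.00109353, -0.00054312,  0.0005447 ,
        0.00049845,  0.00168993]), 'effort': array([ 4.08167689e-04, -7.76206684e+01,  1.56366326e+00, -2.58384204e+01,
        1.25360547e-02,  2.07490542e-03,  4.44073706e-06]), 'ee_pos': array([ 0.19394928, -0.69858287,  0.23129147]), 'orientation': array([ 3.11280190e+00,  4.24155750e-01, -5.53671148e-05]), 'wrist_force': array([0.49639523, 0.38171552, 0.46966506]), 'ft_torque': array([-0.04396796, -0.01049113, -0.00388411]), 'grasp_force': 0.0, 'finger_gap': 1.0023589484321673} 0.0187
```

View pics/top0.png

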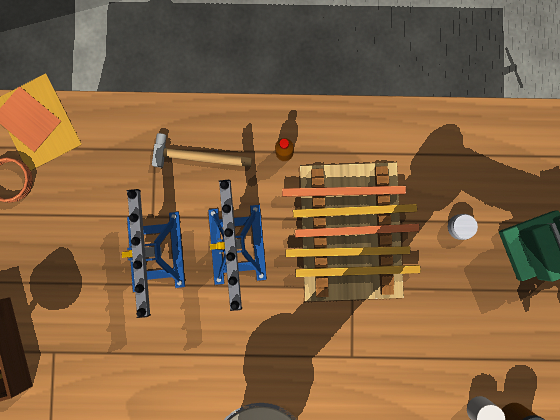

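View pics/side0.png

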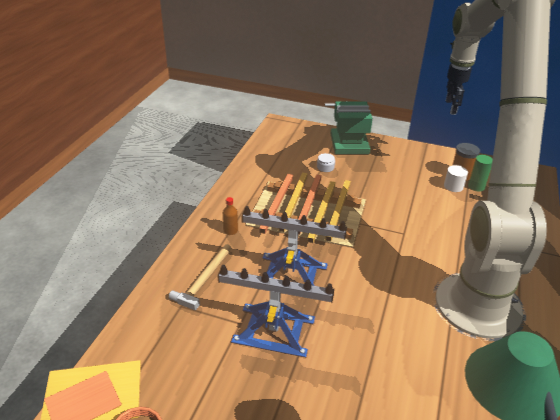

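```bash
python3 - <<'E'
import cv2
a=cv2.imread("pics/top0.png")[175:325,110:290];cv2.imwrite("pics/c1.png",cv2.resize(a,None,fx=4,fy=4,interpolation=cv2.INTER_CUBIC))
a=cv2.imread("pics/side0.png")[195:345,210:370];cv2.imwrite("pics/c2.png",cv2.resize(a,None,fx=4,fy=4,interpolation=cv2.INTER_CUBIC))
E
```

```text
(no output)
```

View pics/c1.png

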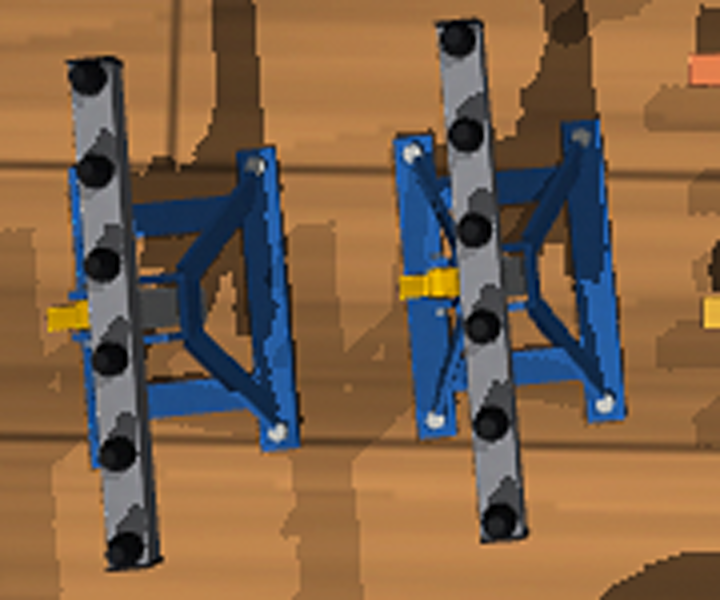

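View pics/c2.png

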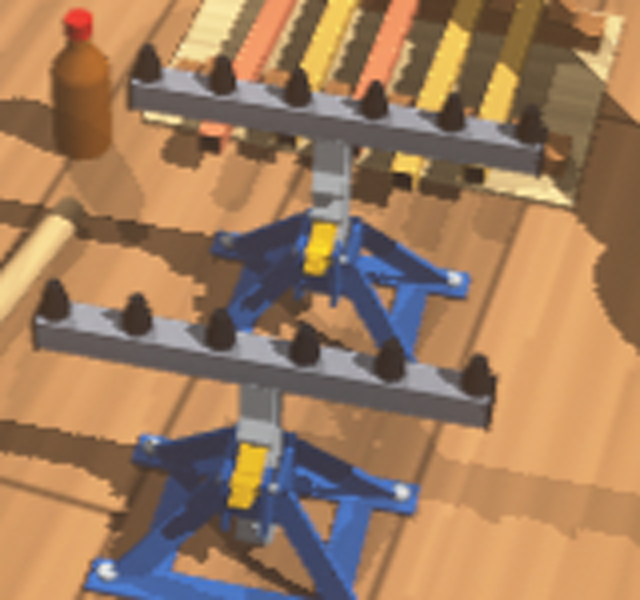

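```bash
python3 - <<'E'
from h import *
from scipy.optimize import least_squares
t=read_camera("top");s=read_camera("side")
T={'L':[(88,75),(95,169),(102,264),(110,357),(117,453),(126,550)],'R':[(457,38),(466,133),(474,230),(482,325),(490,423),(499,521)]}
S={'L':[(54,283),(137,297),(221,312),(305,326),(391,341),(478,358)],'R':[(148,48),(222,57),(298,70),(375,83),(454,96),(531,108)]}
xs=np.array([135,81,27,-27,-81,-135])/1000
for k in T:
    tp=np.array(T[k])/4+[110,175];sp=np.array(S[k])/4+[210,195]
    def f(p,full=False):
        x,y,z,a=p;u=np.array([np.cos(a),np.sin(a),0])
        e=[]
        for i in range(6):
            P=np.array([x,y,z])+xs[i]*u
            e+=list(proj(t,P+[0,0,.018])-tp[i])+list(proj(s,P+[0,0,.023])-sp[i])
        return np.array(e)
    o=least_squares(f,[.53,.1,.19,0]);print(k,o.x,np.sqrt(np.mean(o.fun**2)))
# tubes: per-colour segmentation & minAreaRect in top view
b=t["color"];hsv=cv2.cvtColor(b,cv2.COLOR_BGR2HSV)
for d in look_for("tube_1","top"):
    c,rw=np.round(d["pixel"]).astype(int);print(c,rw,hsv[rw,c],b[rw,c])
E
```

```text
L [0.51858737 0.2782779  0.17881329 0.11554882] 0.31280062940965514
R [0.54062316 0.06569579 0.2057844  0.11015145] 0.3410936157390796
354 208 [ 20 187 225] [ 60 172 225]
357 271 [ 20 186 119] [ 32  91 119]
344 251 [ 21 188 223] [ 59 172 223]
346 189 [ 10 168 221] [ 75 122 221]
362 231 [ 10 171 224] [ 74 123 224]
```

Call:
apply_moves(xyz=[[0,0,-0.2],[0.5,-0.9,-0.2],[0.55,-0.9,-0.2],[0.55,-0.9,-0.2],[0.55,-0.9,-0.2],[0.55,-0.9,-0.2],[0.55,-0.9,-0.2],[0.55,-0.9,-0.2],[0.55,-0.9,-0.2],[0.55,-0.9,-0.2],[0.55,-0.9,-0.2],[0.55,-0.9,-0.2],[0.55,-0.9,-0.2],[0.55,-0.9,-0.2],[0.55,-0.9,-0.2],[0.55,-0.9,-0.2],[0.55,-0.9,-0.2],[0.55,-0.9,-0.2],[0.55,-0.9,0],[0.55,-0.9,0]], turn=[0.905,0,0,0,0,0,0,0,0,0,0,0,0,0,0,0,0,0,0,0], hand=0.7)

```text
time_s: 3.55
ee_pos: [0.3625, -0.3341, 0.3035]
orientation: [3.136, 0.177, 0.0]
wrist_force: [1.0, 0.4, -1.4]
finger_gap: 0.706
grasp_force: 0.0
```

Call:
apply_moves(xyz=[[0.55,-0.9,0],[0.55,-0.9,0],[0.55,-0.9,0],[0.55,-0.9,0],[0.55,-0.9,0],[0.55,-0.9,0],[0.55,-0.9,0],[0.55,-0.9,0],[0.55,-0.9,0],[0.55,-0.9,0],[0.55,-0.9,0],[0.55,-0.9,0],[0.55,-0.9,0],[0.55,-0.9,0],[0.5,-0.9,0],[0.5,-0.9,0],[0.5,-0.9,0],[0.5,-0.9,0],[0.5,-0.9,0],[0.5,-0.9,0]], turn=[0,0,0,0,0,0,0,0,0,0,0,0,0,0,0,0,0,0,0,0])

```text
time_s: 6.05
ee_pos: [0.5342, 0.0476, 0.3034]
orientation: [3.136, 0.177, 0.0]
wrist_force: [-0.9, -0.7, -0.1]
finger_gap: 0.7
grasp_force: 0.0
```

```bash
cat >> h.py <<'E'
def to(x,y,z,yaw=None):
    "tool-axis units needed: shift (x1 = 2cm) after the turn, and turn units; yaw = world yaw of tool x"
    s=r.observe();M=rot(s["orientation"]);y0=np.arctan2(M[1,0],M[0,0])
    if yaw is None: yaw=y0
    D=np.array([x,y,z])-s["ee_pos"];c,n=np.cos(yaw),np.sin(yaw)
    t=(yaw-y0+np.pi)%(2*np.pi)-np.pi
    print("t",round(s["time_s"],2),"pos",np.round(s["ee_pos"],4),"yaw",round(y0,4),"tilt",np.round(M[2,2],4),"xyz",np.round([(c*D[0]+n*D[1])/.02,(n*D[0]-c*D[1])/.02,-D[2]/.02],2),"turn",round(-np.degrees(t)/10,2),"q7",round(s["qpos"][6],2))
E
python3 -c "
from h import *
to(.5405,.0657,.175,.113)"
```

```text
t 6.05 pos [0.5342 0.0476 0.3034] yaw 0.1128 tilt -1.0 xyz [ 0.42 -0.86  6.42] turn -0.0 q7 -1.75
```

Call:
apply_moves(xyz=[[0.4,-0.8,0],[0,0,1],[0,0,1],[0,0,1],[0,0,1],[0,0,1],[0,0,1],[0,0,0.4],[0,0,0],[0,0,0]], turn=[0,0,0,0,0,0,0,0,0,0])

```text
time_s: 7.3
ee_pos: [0.5407, 0.0635, 0.1759]
orientation: [-3.136, -0.177, -0.001]
wrist_force: [-0.5, -0.3, -0.2]
finger_gap: 0.701
grasp_force: 0.0
```

Call:
apply_moves(xyz=[[0,0,0],[0,0,0],[0,0,0],[0,0,0],[0,0,0],[0,0,0]], turn=[0,0,0,0,0,0], hand=0.0)

```text
time_s: 8.05
ee_pos: [0.5402, 0.0683, 0.1765]
orientation: [-3.131, -0.182, -0.003]
wrist_force: [-4.8, 15.5, 8.9]
finger_gap: 0.275
grasp_force: 59.4
```

Call:
apply_moves(xyz=[[0,-0.2,0],[0,0,0],[0,0,-0.3],[0,0,-0.3],[0,0,-0.3],[0,0,-0.3],[0,0,-0.3],[0,0,-0.3],[0,0,-0.3],[0,0,-0.3],[0,0,-0.3],[0,0,-0.3],[0,0,-0.3],[0,0,0],[0,0,0]], turn=[0,0,0,0,0,0,0,0,0,0,0,0,0,0,0])

```text
time_s: 9.93
ee_pos: [0.54, 0.0684, 0.2413]
orientation: [-3.135, -0.178, -0.001]
wrist_force: [2.7, 5.4, -7.1]
finger_gap: 0.265
grasp_force: 60.9
```

```bash
python3 - <<'E'
from h import *
to(.5405,.0657,.2435,.113)
c=read_camera("side");cv2.imwrite("pics/s1.png",cv2.resize(c["color"][180:345,210:370],None,fx=3.6,fy=3.6,interpolation=cv2.INTER_CUBIC))
E
```

```text
t 9.93 pos [0.54   0.0684 0.2413] yaw 0.1137 tilt -1.0 xyz [ 0.01  0.14 -0.11] turn 0.0 q7 -1.82
```

View pics/s1.png

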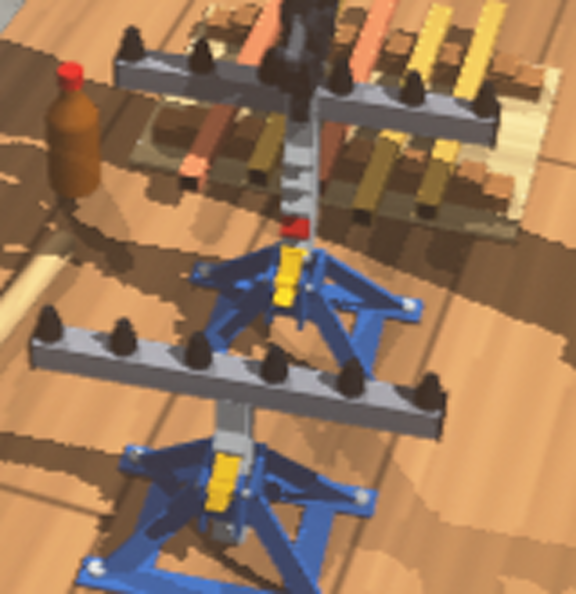

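Call:
apply_moves(xyz=[[0,0,0.25],[0,0,0.25],[0,0,0.25],[0,0,0],[0,0,0]], turn=[0,0,0,0,0])

```text
time_s: 10.6
ee_pos: [0.54, 0.0684, 0.2259]
orientation: [-3.135, -0.178, -0.0]
wrist_force: [2.5, 6.2, -9.1]
finger_gap: 0.265
grasp_force: 60.9
```

Call:
apply_moves(xyz=[[0,0,0],[0,0,0],[0,0,0],[0,0,0],[0,0,-1],[0,0,-1],[0,0,-1],[0,0,-1],[0,-1,0],[0,-1,0],[0,-1,0],[0,-1,0],[0,-1,0],[0,-1,0],[0,-1,0],[0,-1,0],[0,-1,0],[0,-1,0]], turn=[0,0,0,0,0,0,0,0,0,0,0,0,0,0,0,0,0,0], hand=0.7)

```text
time_s: 12.85
ee_pos: [0.5172, 0.2672, 0.3062]
orientation: [3.137, 0.177, -0.0]
wrist_force: [0.7, 0.3, 0.0]
finger_gap: 0.698
grasp_force: 0.0
```

```bash
python3 - <<'E'
from h import *
to(.5182,.2805,.151,.113)
E
```

```text
t 12.85 pos [0.5172 0.2672 0.3062] yaw 0.1128 tilt -1.0 xyz [ 0.12 -0.65  7.76] turn -0.0 q7 -2.16
```

Call:
apply_moves(xyz=[[0.1,-0.65,0],[0,0,1],[0,0,1],[0,0,1],[0,0,1],[0,0,1],[0,0,1],[0,0,1],[0,0,0.75],[0,0,0]], turn=[0,0,0,0,0,0,0,0,0,0])

```text
time_s: 14.1
ee_pos: [0.5175, 0.2789, 0.1503]
orientation: [3.136, 0.177, -0.003]
wrist_force: [-0.5, -0.7, -0.1]
finger_gap: 0.7
grasp_force: 0.0
```

Call:
apply_moves(xyz=[[0,0,0],[0,0,0],[0,0,0],[0,0,0],[0,0,0],[0,0,0]], turn=[0,0,0,0,0,0], hand=0.0)

```text
time_s: 14.85
ee_pos: [0.5179, 0.2836, 0.1528]
orientation: [-3.13, -0.181, -0.004]
wrist_force: [-1.6, 10.4, -0.7]
finger_gap: 0.268
grasp_force: 60.2
```

Call:
apply_moves(xyz=[[0,-0.2,0],[0,0,0],[0,0,-0.3],[0,0,-0.3],[0,0,-0.3],[0,0,-0.3],[0,0,-0.3],[0,0,-0.3],[0,0,-0.3],[0,0,-0.3],[0,0,-0.3],[0,0,-0.3],[0,0,-0.3],[0,0,-0.3],[0,0,-0.3],[0,0,-0.3],[0,0,-0.3],[0,0,-0.1],[0,0,0],[0,0,0]], turn=[0,0,0,0,0,0,0,0,0,0,0,0,0,0,0,0,0,0,0,0])

```text
time_s: 17.35
ee_pos: [0.5178, 0.2836, 0.2436]
orientation: [-3.136, -0.177, -0.002]
wrist_force: [2.4, 4.6, -6.1]
finger_gap: 0.266
grasp_force: 65.0
```

Call:
apply_moves(xyz=[[0,0,0.25],[0,0,0.25],[0,0,0.25],[0,0,0],[0,0,0]], turn=[0,0,0,0,0])

```text
time_s: 17.98
ee_pos: [0.5178, 0.2836, 0.2279]
orientation: [-3.136, -0.178, -0.001]
wrist_force: [3.8, 4.5, -8.3]
finger_gap: 0.272
grasp_force: 64.9
```

Call:
apply_moves(xyz=[[0,0,0],[0,0,0],[0,0,0],[0,0,0],[0,0,-1],[0,0,-1],[0,0,-1],[0,0,-1],[0,0,-1],[0,0,-1]], turn=[0,0,0,0,0,0,0,0,0,0], hand=0.7)

```text
time_s: 19.23
ee_pos: [0.5173, 0.2829, 0.3489]
orientation: [3.136, 0.177, -0.0]
wrist_force: [0.3, -0.6, -0.1]
finger_gap: 0.697
grasp_force: 0.0
```

```bash
cat >> h.py <<'E'
def tubes(c,z=.046,roi=(265,440,170,300)):
    h=cv2.cvtColor(c["color"],cv2.COLOR_BGR2HSV);H,S=h[...,0],h[...,1]
    m=((S>160)&(h[...,2]>60)).astype(np.uint8);k=np.zeros_like(m);a,b,t,u=roi;k[t:u,a:b]=1;m=cv2.morphologyEx(m*k,cv2.MORPH_OPEN,np.ones((3,3)))
    m=cv2.morphologyEx(m,cv2.MORPH_CLOSE,np.ones((1,15)))
    n,l,st,ce=cv2.connectedComponentsWithStats(m)
    out=[]
    for i in range(1,n):
        if st[i,4]<200: continue
        p=np.argwhere(l==i)[:,::-1].astype(float)
        P=np.array([ray(c,q,z)[:2] for q in p]);rc=cv2.minAreaRect(P.astype(np.float32)*1000);vx,vy,x,y=cv2.fitLine(P.astype(np.float32),cv2.DIST_L2,0,.01,.01).ravel()
        a=np.arctan2(vy,vx)%np.pi
        out.append((x,y,a));print("tube",np.round([x,y],4),"ang",round(a,3),"rect",np.round(rc[0],0),np.round(rc[1],0))
    return m
E
python3 - <<'E'
from h import *
c=read_camera("side");c1=c["color"][150:345,210:370]
t=read_camera("top");m=tubes(t)
a=cv2.resize(c1,(480,585),interpolation=cv2.INTER_CUBIC)
b=cv2.resize(t["color"][165:305,265:435],(310,255));mm=cv2.cvtColor(cv2.resize(m[165:305,265:435]*255,(310,255)),cv2.COLOR_GRAY2BGR)
cv2.imwrite("pics/s2.png",np.hstack([a,np.vstack([b,mm,np.zeros((75,310,3),np.uint8)])]))
to(.58,-.23,.3,1.6)
E
```

```text
tube [ 0.6623 -0.2192] ang 1.529 rect [ 678. -222.] [117. 354.]
tube [ 0.5814 -0.2385] ang 1.635 rect [ 581. -239.] [ 21. 317.]
tube [ 0.5249 -0.2273] ang 1.592 rect [ 517. -217.] [ 46. 316.]
tube [ 0.4774 -0.2434] ang 1.619 rect [ 477. -242.] [ 21. 316.]
tube [ 0.4439 -0.3181] ang 0.04 rect [ 443. -318.] [43. 31.]
tube [ 0.4344 -0.1508] ang 0.01 rect [ 434. -151.] [46. 28.]
t 19.32 pos [0.518  0.2836 0.3503] yaw 0.1128 tilt -1.0 xyz [-25.76   2.35   2.51] turn -8.52 q7 -2.17
```

View pics/s2.png

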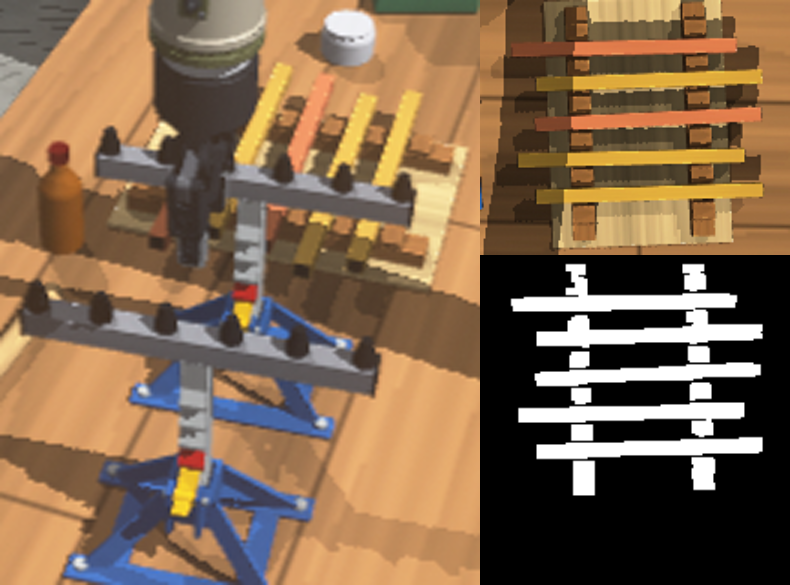

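```bash
sed -i 's/    m=cv2.morphologyEx(m,cv2.MORPH_CLOSE,np.ones((1,15)))/    m[:,306:330]=0;m[:,370:394]=0;m=cv2.morphologyEx(m,cv2.MORPH_CLOSE,np.ones((1,41)))/' h.py
python3 - <<'E'
from h import *
t=read_camera("top");m=tubes(t)
to(.58,-.23,.3,1.6)
E
```

```text
tube [ 0.6824 -0.2049] ang 1.605 rect [ 682. -206.] [ 20. 316.]
tube [ 0.6363 -0.244 ] ang 1.621 rect [ 637. -241.] [ 22. 318.]
tube [ 0.5819 -0.2416] ang 1.632 rect [ 582. -239.] [ 20. 317.]
tube [ 0.5263 -0.2186] ang 1.609 rect [ 527. -216.] [ 21. 316.]
tube [ 0.4775 -0.246 ] ang 1.618 rect [ 478. -244.] [ 21. 318.]
t 19.38 pos [0.5176 0.2833 0.3489] yaw 0.1128 tilt -1.0 xyz [-25.74   2.37   2.45] turn -8.52 q7 -2.17
```

Call:
apply_moves(xyz=[[0,0,0],[0,0,0],[0,0,0],[0,0,0],[0,0,0],[0,0,0],[0,0,0],[0,0,0],[0,0,0],[0,0,0]], turn=[-0.86,-0.86,-0.86,-0.86,-0.86,-0.86,-0.86,-0.86,-0.86,-0.86], hand=0.48)

```text
time_s: 20.62
ee_pos: [0.517, 0.2828, 0.3469]
orientation: [-2.167, -2.274, 0.003]
wrist_force: [0.6, -0.6, -0.9]
finger_gap: 0.475
grasp_force: 0.0
```

```bash
python3 - <<'E'
from h import *
to(.478,-.242,.020,1.618)
E
```

```text
t 20.62 pos [0.517  0.2828 0.3469] yaw 1.619 tilt -1.0 xyz [-26.12  -3.19  16.35] turn 0.01 q7 -0.81
```

Call:
apply_moves(xyz=[[-1,-0.13,0],[-1,-0.13,0],[-1,-0.13,0],[-1,-0.13,0],[-1,-0.13,0],[-1,-0.13,0],[-1,-0.13,0],[-1,-0.13,0],[-1,-0.13,0],[-1,-0.13,0],[-1,-0.13,0],[-1,-0.13,0],[-1,-0.13,0],[-1,-0.13,0],[-1,-0.13,0],[-1,-0.13,0],[-1,-0.13,0.8],[-1,-0.13,1],[-1,-0.13,1],[-1,-0.13,1]], turn=[0,0,0,0,0,0,0,0,0,0,0,0,0,0,0,0,0,0,0,0])

```text
time_s: 23.12
ee_pos: [0.4818, -0.1201, 0.2707]
orientation: [-2.173, -2.268, 0.001]
wrist_force: [-0.2, -0.5, -0.9]
finger_gap: 0.475
grasp_force: 0.0
```

Call:
apply_moves(xyz=[[-1,-0.1,1],[-1,-0.1,1],[-1,-0.1,1],[-1,-0.1,1],[-1,-0.1,1],[-1,-0.1,1],[-0.1,0,1],[0,0,0.5],[0,0,0]], turn=[0,0,0,0,0,0,0,0,0])

```text
time_s: 24.25
ee_pos: [0.4757, -0.2409, 0.1215]
orientation: [-2.171, -2.268, 0.0]
wrist_force: [-0.9, 0.5, 0.0]
finger_gap: 0.483
grasp_force: 0.0
```

```bash
python3 - <<'E'
from h import *
t=read_camera("top");m=tubes(t)
to(.478,-.242,.020,1.618)
E
```

```text
tube [ 0.6819 -0.1994] ang 1.609 rect [ 682. -205.] [ 21. 318.]
tube [ 0.6363 -0.2429] ang 1.621 rect [ 636. -241.] [ 22. 318.]
tube [ 0.5817 -0.2422] ang 1.633 rect [ 582. -239.] [ 20. 317.]
tube [ 0.526 -0.216] ang 1.607 rect [ 527. -216.] [ 21. 316.]
tube [ 0.4734 -0.1593] ang 1.625 rect [ 473. -159.] [ 20. 149.]
t 24.3 pos [ 0.4761 -0.2409  0.1222] yaw 1.6145 tilt -1.0 xyz [-0.06  0.09  5.11] turn -0.02 q7 0.01
```

Call:
apply_moves(xyz=[[0,0.08,1],[0,0,1],[0,0,1],[0,0,1],[0,0,0.8],[0,0,0.3],[0,0,0]], turn=[0,0,0,0,0,0,0])

```text
time_s: 25.18
ee_pos: [0.4777, -0.241, 0.0203]
orientation: [-2.173, -2.269, 0.0]
wrist_force: [0.2, 0.3, -0.3]
finger_gap: 0.483
grasp_force: 0.0
```

Call:
apply_moves(xyz=[[0,0,0],[0,0,0],[0,0,0],[0,0,0],[0,0,0]], turn=[0,0,0,0,0], hand=0)

```text
time_s: 25.8
ee_pos: [0.4779, -0.2413, 0.021]
orientation: [2.172, 2.268, 0.001]
wrist_force: [-0.1, 1.0, 6.9]
finger_gap: 0.221
grasp_force: 59.5
```

Call:
apply_moves(xyz=[[0,0,-0.5],[0,0,-1],[0,0,-1],[0,0,-1],[0,0,-1],[0,0,-1],[0,0,-1],[0,0,-1],[0,0,-1],[0.5,0,-1],[1,0,-1],[1,0,-1],[1,0,-1],[1,0,-1],[1,0,-1],[1,0,0],[1,0,0],[1,0,0],[1,0,0],[1,0,0]], turn=[0,0,0,0,0,0,0,0,-0.34,0,0,0,0,0,0,0,0,0,0,0])

```text
time_s: 28.3
ee_pos: [0.4552, -0.0303, 0.3109]
orientation: [2.103, 2.334, -0.001]
wrist_force: [-0.1, -0.1, -1.4]
finger_gap: 0.226
grasp_force: 58.7
```

Call:
apply_moves(xyz=[[1,-0.1,0],[1,-0.1,0],[1,-0.1,0],[1,-0.1,0],[1,-0.1,0],[1,-0.1,0],[1,0,0],[1,0,0],[1,0,0],[0.9,0,0],[0,0,0]], turn=[0,0,0,0,0,0,0,0,0,0,0])

```text
time_s: 29.68
ee_pos: [0.4228, 0.1653, 0.3108]
orientation: [2.101, 2.336, 0.0]
wrist_force: [-0.8, -1.2, -2.1]
finger_gap: 0.225
grasp_force: 58.7
```

```bash
python3 - <<'E'
from h import *
to(.4223,.1638,.245,1.678)
t=read_camera("top");s=read_camera("side")
tc=t["color"][165:325,105:285];sc=s["color"][180:340,200:380]
cv2.imwrite("pics/p1.png",np.hstack([cv2.resize(x,(400,356),interpolation=cv2.INTER_CUBIC) for x in(tc,sc)]))
print(r.observe()["finger_gap"],r.observe()["grasp_force"])
E
```

```text
t 29.68 pos [0.4228 0.1653 0.3108] yaw 1.6767 tilt -1.0 xyz [-0.07 -0.03  3.29] turn -0.01 q7 -0.62
0.22167095937363013 58.680426478385925
```

View pics/p1.png

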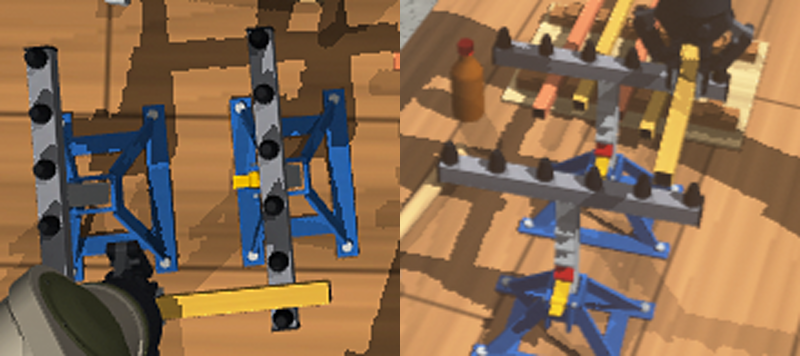

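Call:
apply_moves(xyz=[[0,0,0.6],[0,0,0.6],[0,0,0.6],[0,0,0.5],[0,0,0.4],[0,0,0.4],[0,0,0.05],[0,0,0]], turn=[0,0,0,0,0,0,0,0])

```text
time_s: 30.78
ee_pos: [0.424, 0.1637, 0.2474]
orientation: [2.105, 2.332, 0.0]
wrist_force: [-0.4, -0.1, -1.9]
finger_gap: 0.223
grasp_force: 58.7
```

Call:
apply_moves(xyz=[[0,0,0],[0,0,0],[0,0,0],[0,0,-0.5],[0,0,-1],[0,0,-1],[0,0,-1]], turn=[0,0,0,0,0,0,0], hand=0.45)

```text
time_s: 31.65
ee_pos: [0.4239, 0.1637, 0.3186]
orientation: [2.105, 2.332, 0.001]
wrist_force: [0.2, -0.9, -0.3]
finger_gap: 0.45
grasp_force: 0.0
```

```bash
python3 - <<'E'
from h import *
to(.5265,-.216,.0205,1.609)
E
```

```text
t 31.65 pos [0.4239 0.1637 0.3186] yaw 1.6734 tilt -1.0 xyz [-19.16   4.4   14.9 ] turn 0.37 q7 -0.61
```

Call:
apply_moves(xyz=[[0,0,0],[-1,0.23,0],[-1,0.23,0],[-1,0.23,0],[-1,0.23,0],[-1,0.23,0],[-1,0.23,0],[-1,0.23,0],[-1,0.23,0],[-1,0.23,0.8],[-1,0.23,0.8],[-1,0.23,0.8],[-1,0.23,0.8],[-1,0.23,0.8],[-1,0.23,0.8],[-1,0.23,0.8],[-1,0.23,1],[-1,0.23,1],[-1,0.23,1],[-0.2,0,1]], turn=[0.37,0,0,0,0,0,0,0,0,0,0,0,0,0,0,0,0,0,0,0])

```text
time_s: 34.15
ee_pos: [0.5207, -0.1993, 0.1238]
orientation: [2.181, 2.261, -0.0]
wrist_force: [0.5, 0.4, -0.9]
finger_gap: 0.448
grasp_force: 0.0
```

```bash
python3 - <<'E'
from h import *
t=read_camera("top");m=tubes(t)
to(.5265,-.216,.0205,1.609)
E
```

```text
tube [ 0.6818 -0.198 ] ang 1.61 rect [ 681. -203.] [ 22. 316.]
tube [ 0.6364 -0.2437] ang 1.621 rect [ 636. -241.] [ 22. 318.]
tube [ 0.5817 -0.2423] ang 1.633 rect [ 582. -239.] [ 20. 317.]
tube [ 0.5224 -0.1161] ang 1.608 rect [ 522. -118.] [ 19. 118.]
t 34.2 pos [ 0.5194 -0.1989  0.1216] yaw 1.6069 tilt -1.0 xyz [-0.87  0.32  5.06] turn -0.01 q7 -0.13
```

Call:
apply_moves(xyz=[[-0.85,0.32,0],[0,0,1],[0,0,1],[0,0,1],[0,0,1],[0,0,0.8],[0,0,0.25],[0,0,0]], turn=[0,0,0,0,0,0,0,0])

```text
time_s: 35.2
ee_pos: [0.5277, -0.214, 0.0244]
orientation: [2.179, 2.263, -0.0]
wrist_force: [0.4, 0.2, 0.7]
finger_gap: 0.452
grasp_force: 0.0
```

Call:
apply_moves(xyz=[[0,0,0],[0,0,0],[0,0,0],[0,0,0],[0,0,0]], turn=[0,0,0,0,0], hand=0)

```text
time_s: 35.83
ee_pos: [0.5277, -0.214, 0.0251]
orientation: [2.178, 2.262, 0.0]
wrist_force: [-1.5, 0.3, 6.2]
finger_gap: 0.218
grasp_force: 59.9
```

Call:
apply_moves(xyz=[[0,0,-0.5],[0,0,-1],[0,0,-1],[0,0,-1],[0,0,-1],[0,0,-1],[0,0,-1],[0,0,-1],[0,0,-1],[0.5,0,-1],[1,0,-1],[1,0,-1],[1,0,-1],[1,0,-1],[1,0,-1],[1,0,0],[1,0,0],[1,0,0],[1,0,0],[1,0,0]], turn=[0,0,0,0,0,0,0,0,-0.4,0,0,0,0,0,0,0,0,0,0,0])

```text
time_s: 38.33
ee_pos: [0.5042, -0.0038, 0.3135]
orientation: [-2.098, -2.337, 0.001]
wrist_force: [-0.6, -0.3, -1.7]
finger_gap: 0.223
grasp_force: 59.1
```

Call:
apply_moves(xyz=[[1,-0.1,0],[1,-0.1,0],[1,-0.1,0],[1,-0.1,0],[1,-0.08,0],[1,0,0],[1,0,0],[1,0,0],[0.8,0,0],[0,0,0],[0,0,0]], turn=[0,0,0,0,0,0,0,0,0,0,0])

```text
time_s: 39.7
ee_pos: [0.4764, 0.1683, 0.314]
orientation: [2.099, 2.337, -0.001]
wrist_force: [-0.6, -0.2, -2.2]
finger_gap: 0.218
grasp_force: 59.0
```

```bash
cat >> h.py <<'E'
def heads():
    "network pixels of tubes / pegs near stands: where tube lies in head frame, seen from top"
    t=read_camera("top");h=cv2.cvtColor(t["color"],cv2.COLOR_BGR2HSV)
    m=((h[...,1]>160)&(h[...,2]>60)&(h[...,0]<25)).astype(np.uint8)
    for nm,o in(("b",(.5406,.0657)),("a",(.5186,.2783))):
        u=np.array([.9936,.1128]);v=np.array([-.1128,.9936]);g=[]
        for w in(-.03,0.03):
            e=[];
            for q in np.arange(-.16,.16,.001):
                P=np.array(o)+q*u+w*v;c,rw=np.round(proj(t,[*P,.272])).astype(int);e.append(m[rw,c])
            e=np.array(e);d=np.diff(np.r_[0,e,0]);A=np.where(d==1)[0];B=np.where(d==-1)[0]
            g.append([(round(-160+(i+j)/2),int(j-i)) for i,j in zip(A,B) if j-i>6])
        print(nm,"(centre mm, width) near/far side",g)
E
python3 - <<'E'
from h import *
to(.4759,.170,.252,1.678)
heads()
E
```

```text
t 39.7 pos [0.4764 0.1683 0.314 ] yaw 1.6781 tilt -1.0 xyz [ 0.09 -0.02  3.1 ] turn 0.0 q7 -0.62
b (centre mm, width) near/far side [[], []]
a (centre mm, width) near/far side [[], []]
```

Call:
apply_moves(xyz=[[0,0,0.6],[0,0,0.6],[0,0,0.6],[0,0,0.5],[0,0,0.4],[0,0,0.4],[0,0,0],[0,0,0]], turn=[0,0,0,0,0,0,0,0])

```text
time_s: 40.75
ee_pos: [0.4766, 0.1691, 0.2525]
orientation: [2.098, 2.338, 0.001]
wrist_force: [0.8, -0.7, -1.7]
finger_gap: 0.214
grasp_force: 59.0
```

Call:
apply_moves(xyz=[[0,0,0],[0,0,0],[0,0,0],[0,0,-0.5],[0,0,-1],[0,0,-1],[0,0,-1]], turn=[0,0,0,0,0,0,0], hand=0.45)

```text
time_s: 41.62
ee_pos: [0.4765, 0.169, 0.3236]
orientation: [2.098, 2.338, 0.001]
wrist_force: [0.6, 0.4, 0.1]
finger_gap: 0.452
grasp_force: 0.0
```

```bash
python3 - <<'E'
from h import *
to(.582,-.240,.0205,1.633)
E
```

```text
t 41.62 pos [0.4765 0.169  0.3236] yaw 1.6786 tilt -1.0 xyz [-20.74   4.    15.16] turn 0.26 q7 -0.61
```

Call:
apply_moves(xyz=[[0,0,0],[-1,0.2,0],[-1,0.2,0],[-1,0.2,0],[-1,0.2,0],[-1,0.2,0],[-1,0.2,0],[-1,0.2,0],[-1,0.2,0],[-1,0.2,0.8],[-1,0.2,0.8],[-1,0.2,0.8],[-1,0.2,0.8],[-1,0.2,0.8],[-1,0.2,0.8],[-1,0.2,0.8],[-1,0.2,1],[-1,0.2,1],[-1,0.2,1],[-1,0.2,1]], turn=[0.26,0,0,0,0,0,0,0,0,0,0,0,0,0,0,0,0,0,0,0])

```text
time_s: 44.12
ee_pos: [0.5762, -0.2069, 0.1288]
orientation: [-2.151, -2.289, 0.0]
wrist_force: [-0.1, 0.5, -0.4]
finger_gap: 0.445
grasp_force: 0.0
```

```bash
python3 - <<'E'
from h import *
t=read_camera("top");m=tubes(t);s=read_camera("side")
to(.582,-.240,.0205,1.633)
tc=t["color"][165:325,105:285];sc=s["color"][180:340,200:380]
cv2.imwrite("pics/p2.png",np.hstack([cv2.resize(x,(400,356),interpolation=cv2.INTER_CUBIC) for x in(tc,sc)]))
E
```

```text
tube [ 0.6823 -0.2009] ang 1.606 rect [ 682. -203.] [ 21. 316.]
tube [ 0.631  -0.1376] ang 1.617 rect [ 630. -138.] [ 21. 111.]
tube [ 0.5751 -0.1342] ang 1.632 rect [ 574. -135.] [ 18. 109.]
t 44.23 pos [ 0.575  -0.2084  0.1274] yaw 1.63 tilt -1.0 xyz [-1.6   0.25  5.35] turn -0.02 q7 -0.12
```

View pics/p2.png

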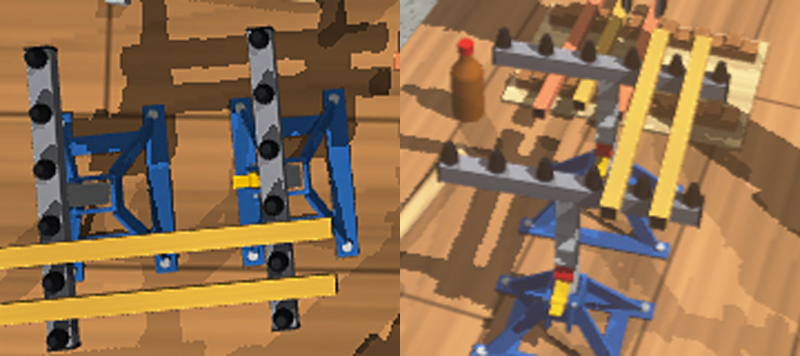

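Call:
apply_moves(xyz=[[-0.8,0.13,0],[-0.8,0.13,0],[0,0,1],[0,0,1],[0,0,1],[0,0,1],[0,0,0.9],[0,0,0.4],[0,0,0]], turn=[0,0,0,0,0,0,0,0,0])

```text
time_s: 45.35
ee_pos: [0.583, -0.237, 0.0237]
orientation: [-2.15, -2.289, 0.001]
wrist_force: [-0.5, 0.7, 0.4]
finger_gap: 0.451
grasp_force: 0.0
```

Call:
apply_moves(xyz=[[0,0,0],[0,0,0],[0,0,0],[0,0,0],[0,0,0]], turn=[0,0,0,0,0], hand=0)

```text
time_s: 45.98
ee_pos: [0.5834, -0.2374, 0.025]
orientation: [2.151, 2.289, 0.0]
wrist_force: [-1.1, -0.5, 6.1]
finger_gap: 0.22
grasp_force: 59.7
```

Call:
apply_moves(xyz=[[0,0,-0.5],[0,0,-1],[0,0,-1],[0,0,-1],[0,0,-1],[0,0,-1],[0,0,-1],[0,0,-1],[0,0,-1],[0.5,0,-1],[1,0,-1],[1,0,-1],[1,0,-1],[1,0,-1],[1,0,-1],[1,0,0],[1,0,0],[1,0,0],[1,0,0],[1,0,0]], turn=[0,0,0,0,0,0,0,0,-0.26,0,0,0,0,0,0,0,0,0,0,0])

```text
time_s: 48.48
ee_pos: [0.5603, -0.0271, 0.3139]
orientation: [-2.098, -2.337, 0.0]
wrist_force: [0.1, -0.8, -2.3]
finger_gap: 0.219
grasp_force: 58.8
```

```bash
python3 - <<'E'
from h import *
to(.5296,.178,.252,1.678)
E
```

```text
t 48.48 pos [ 0.5603 -0.0271  0.3139] yaw 1.6785 tilt -1.0 xyz [10.36 -0.43  3.1 ] turn 0.0 q7 -0.23
```

Call:
apply_moves(xyz=[[1,-0.08,0],[1,-0.08,0],[1,-0.08,0],[1,-0.08,0],[1,-0.08,0],[1,0,0],[1,0,0],[1,0,0],[1,0,0],[1,0,0],[0.35,0,0],[0,0,0],[0,0,0]], turn=[0,0,0,0,0,0,0,0,0,0,0,0,0])

```text
time_s: 50.1
ee_pos: [0.5305, 0.1756, 0.3141]
orientation: [2.1, 2.336, -0.001]
wrist_force: [0.2, 0.3, -2.8]
finger_gap: 0.217
grasp_force: 58.8
```

```bash
python3 - <<'E'
from h import *
to(.5296,.178,.252,1.678)
E
```

```text
t 50.1 pos [0.5305 0.1756 0.3141] yaw 1.6775 tilt -1.0 xyz [ 0.12 -0.03  3.11] turn -0.0 q7 -0.62
```

Call:
apply_moves(xyz=[[0,0,0.6],[0,0,0.6],[0,0,0.6],[0,0,0.5],[0,0,0.4],[0,0,0.4],[0,0,0],[0,0,0]], turn=[0,0,0,0,0,0,0,0])

```text
time_s: 51.1
ee_pos: [0.5305, 0.1766, 0.2525]
orientation: [2.099, 2.338, 0.0]
wrist_force: [-0.5, 0.1, -2.0]
finger_gap: 0.222
grasp_force: 58.8
```

Call:
apply_moves(xyz=[[0,0,0],[0,0,0],[0,0,0],[0,0,-0.5],[0,0,-1],[0,0,-1],[0,0,-1]], turn=[0,0,0,0,0,0,0], hand=0.45)

```text
time_s: 51.98
ee_pos: [0.5304, 0.1766, 0.3237]
orientation: [2.098, 2.338, 0.001]
wrist_force: [0.2, -0.1, -0.3]
finger_gap: 0.453
grasp_force: 0.0
```

```bash
python3 - <<'E'
from h import *
to(.6364,-.242,.0205,1.621)
E
```

```text
t 51.98 pos [0.5304 0.1766 0.3237] yaw 1.6785 tilt -1.0 xyz [-21.17   4.24  15.16] turn 0.33 q7 -0.61
```

Call:
apply_moves(xyz=[[0,0,0],[-1,0.2,0],[-1,0.2,0],[-1,0.2,0],[-1,0.2,0],[-1,0.2,0],[-1,0.2,0],[-1,0.2,0],[-1,0.2,0],[-1,0.2,0.8],[-1,0.2,0.8],[-1,0.2,0.8],[-1,0.2,0.8],[-1,0.2,0.8],[-1,0.2,0.8],[-1,0.2,0.8],[-1,0.2,1],[-1,0.2,1],[-1,0.2,1],[-1,0.2,1]], turn=[0.33,0,0,0,0,0,0,0,0,0,0,0,0,0,0,0,0,0,0,0])

```text
time_s: 54.48
ee_pos: [0.6256, -0.2005, 0.1288]
orientation: [-2.165, -2.276, 0.0]
wrist_force: [-0.4, 0.4, -0.2]
finger_gap: 0.448
grasp_force: 0.0
```

```bash
python3 - <<'E'
from h import *
t=read_camera("top");m=tubes(t)
to(.6364,-.242,.0205,1.621)
E
```

```text
tube [ 0.6789 -0.1093] ang 1.615 rect [ 677. -113.] [ 21. 134.]
tube [ 0.6308 -0.132 ] ang 1.618 rect [ 630. -133.] [ 21. 101.]
t 54.52 pos [ 0.6246 -0.2039  0.126 ] yaw 1.6179 tilt -1.0 xyz [-1.93  0.5   5.27] turn -0.02 q7 -0.16
```

Call:
apply_moves(xyz=[[-1,0.23,0],[-0.9,0.23,0],[0,0,1],[0,0,1],[0,0,1],[0,0,1],[0,0,0.8],[0,0,0.4],[0,0,0]], turn=[0,0,0,0,0,0,0,0,0], hand=0.38)

```text
time_s: 55.65
ee_pos: [0.6362, -0.2365, 0.0257]
orientation: [-2.164, -2.276, 0.001]
wrist_force: [0.1, -0.4, -0.7]
finger_gap: 0.381
grasp_force: 0.0
```

Call:
apply_moves(xyz=[[0,0,0],[0,0,0],[0,0,0],[0,0,0],[0,0,0]], turn=[0,0,0,0,0], hand=0)

```text
time_s: 56.28
ee_pos: [0.6364, -0.2368, 0.0269]
orientation: [2.165, 2.276, -0.0]
wrist_force: [-2.6, 1.0, 5.5]
finger_gap: 0.22
grasp_force: 60.4
```

Call:
apply_moves(xyz=[[0,0,-0.5],[0,0,-1],[0,0,-1],[0,0,-1],[0,0,-1],[0,0,-1],[0,0,-1],[0,0,-1],[0,0,-1],[0.5,0,-1],[1,0,-1],[1,0,-1],[1,0,-1],[1,0,-1],[1,0,-1],[1,0,0],[1,0,0],[1,0,0],[1,0,0],[1,0,0]], turn=[0,0,0,0,0,0,0,0,-0.34,0,0,0,0,0,0,0,0,0,0,0])

```text
time_s: 58.78
ee_pos: [0.6132, -0.0266, 0.3159]
orientation: [-2.096, -2.339, 0.0]
wrist_force: [0.2, 0.6, -1.8]
finger_gap: 0.214
grasp_force: 59.3
```

```bash
python3 - <<'E'
from h import *
to(.5833,.184,.252,1.678)
E
```

```text
t 58.77 pos [ 0.6132 -0.0266  0.3159] yaw 1.6802 tilt -1.0 xyz [10.63 -0.36  3.19] turn 0.01 q7 -0.25
```

Call:
apply_moves(xyz=[[1,-0.08,0],[1,-0.08,0],[1,-0.08,0],[1,-0.08,0],[1,-0.04,0],[1,0,0],[1,0,0],[1,0,0],[1,0,0],[1,0,0],[0.6,0,0],[0,0,0],[0,0,0]], turn=[0,0,0,0,0,0,0,0,0,0,0,0,0])

```text
time_s: 60.4
ee_pos: [0.5834, 0.1811, 0.3161]
orientation: [2.097, 2.338, -0.001]
wrist_force: [0.1, 0.4, -2.6]
finger_gap: 0.219
grasp_force: 59.3
```

```bash
python3 - <<'E'
from h import *
to(.5833,.184,.254,1.678)
E
```

```text
t 60.4 pos [0.5834 0.1811 0.3161] yaw 1.6794 tilt -1.0 xyz [0.14 0.01 3.11] turn 0.01 q7 -0.61
```

Call:
apply_moves(xyz=[[0,0,0.6],[0,0,0.6],[0,0,0.6],[0,0,0.5],[0,0,0.4],[0,0,0.4],[0,0,0],[0,0,0]], turn=[0,0,0,0,0,0,0,0])

```text
time_s: 61.4
ee_pos: [0.5833, 0.1821, 0.2545]
orientation: [2.096, 2.34, 0.001]
wrist_force: [0.2, 1.0, -1.5]
finger_gap: 0.222
grasp_force: 59.3
```

Call:
apply_moves(xyz=[[0,0,0],[0,0,0],[0,0,0],[0,0,-0.5],[0,0,-1],[0,0,-1],[0,0,-1]], turn=[0,0,0,0,0,0,0], hand=0.45)

```text
time_s: 62.28
ee_pos: [0.5832, 0.1821, 0.3257]
orientation: [2.096, 2.34, 0.001]
wrist_force: [-0.5, -0.2, -0.3]
finger_gap: 0.451
grasp_force: 0.0
```

```bash
python3 - <<'E'
from h import *
to(.6824,-.206,.0205,1.607)
E
```

```text
t 62.27 pos [0.5832 0.1821 0.3257] yaw 1.6803 tilt -1.0 xyz [-19.57   4.25  15.26] turn 0.42 q7 -0.6
```

Call:
apply_moves(xyz=[[0,0,0],[-1,0.22,0],[-1,0.22,0],[-1,0.22,0],[-1,0.22,0],[-1,0.22,0],[-1,0.22,0],[-1,0.22,0],[-1,0.22,0],[-1,0.22,0.8],[-1,0.22,0.8],[-1,0.22,0.8],[-1,0.22,0.8],[-1,0.22,0.8],[-1,0.22,0.8],[-1,0.22,0.8],[-1,0.22,1],[-1,0.22,1],[-1,0.22,1],[-0.5,0.1,1]], turn=[0.42,0,0,0,0,0,0,0,0,0,0,0,0,0,0,0,0,0,0,0])

```text
time_s: 64.78
ee_pos: [0.6777, -0.1867, 0.1306]
orientation: [-2.183, -2.26, 0.001]
wrist_force: [0.1, -0.6, 0.2]
finger_gap: 0.451
grasp_force: 0.0
```

```bash
python3 - <<'E'
from h import *
t=read_camera("top");m=tubes(t)
to(.683,-.206,.0215,1.609)
E
```

```text
tube [ 0.6782 -0.1038] ang 1.594 rect [ 677. -109.] [ 21. 127.]
t 64.83 pos [ 0.6765 -0.1876  0.1278] yaw 1.6048 tilt -1.0 xyz [-0.93  0.29  5.31] turn -0.02 q7 -0.19
```

Call:
apply_moves(xyz=[[-0.9,0.25,0],[0,0,1],[0,0,1],[0,0,1],[0,0,1],[0,0,0.9],[0,0,0.4],[0,0,0]], turn=[0,0,0,0,0,0,0,0])

```text
time_s: 65.82
ee_pos: [0.6831, -0.2025, 0.0256]
orientation: [-2.18, -2.261, 0.001]
wrist_force: [-0.0, 0.7, -0.7]
finger_gap: 0.453
grasp_force: 0.0
```

Call:
apply_moves(xyz=[[0,0,0],[0,0,0],[0,0,0],[0,0,0],[0,0,0]], turn=[0,0,0,0,0], hand=0)

```text
time_s: 66.45
ee_pos: [0.6838, -0.2028, 0.0272]
orientation: [2.18, 2.26, 0.001]
wrist_force: [0.0, -0.3, 6.6]
finger_gap: 0.222
grasp_force: 60.3
```

Call:
apply_moves(xyz=[[0,0,-0.5],[0,0,-1],[0,0,-1],[0,0,-1],[0,0,-1],[0,0,-1],[0,0,-1],[0,0,-1],[0,0,-1],[0.5,0,-1],[1,0,-1],[1,0,-1],[1,0,-1],[1,0,-1],[1,0,-1],[1,0,0],[1,0,0],[1,0,0],[1,0,0],[1,0,0]], turn=[0,0,0,0,0,0,0,0,-0.41,0,0,0,0,0,0,0,0,0,0,0])

```text
time_s: 68.95
ee_pos: [0.6605, 0.0074, 0.3159]
orientation: [-2.098, -2.337, 0.001]
wrist_force: [0.4, -0.1, -2.4]
finger_gap: 0.218
grasp_force: 59.5
```

```bash
python3 - <<'E'
from h import *
to(.6369,.190,.252,1.678)
E
```

```text
t 68.95 pos [0.6605 0.0074 0.3159] yaw 1.6785 tilt -1.0 xyz [ 9.2  -0.2   3.19] turn 0.0 q7 -0.31
```

Call:
apply_moves(xyz=[[1,-0.08,0],[1,-0.08,0],[1,0,0],[1,0,0],[1,0,0],[1,0,0],[1,0,0],[1,0,0],[1,0,0],[0.2,0,0],[0,0,0],[0,0,0]], turn=[0,0,0,0,0,0,0,0,0,0,0,0])

```text
time_s: 70.45
ee_pos: [0.638, 0.1876, 0.3161]
orientation: [2.1, 2.336, -0.001]
wrist_force: [0.2, -0.8, -1.6]
finger_gap: 0.222
grasp_force: 59.4
```

```bash
python3 - <<'E'
from h import *
to(.6369,.190,.254,1.678)
E
```

```text
t 70.45 pos [0.638  0.1876 0.3161] yaw 1.6771 tilt -1.0 xyz [ 0.12 -0.04  3.11] turn -0.01 q7 -0.59
```

Lower, release, rise and back away for a look.

Call:
apply_moves(xyz=[[0,0,0.6],[0,0,0.6],[0,0,0.6],[0,0,0.5],[0,0,0.4],[0,0,0.4],[0,0,0],[0,0,0]], turn=[0,0,0,0,0,0,0,0])

```text
time_s: 71.45
ee_pos: [0.6379, 0.1888, 0.2545]
orientation: [2.099, 2.338, 0.001]
wrist_force: [0.4, 0.6, -1.6]
finger_gap: 0.219
grasp_force: 59.6
```

Call:
apply_moves(xyz=[[0,0,0],[0,0,0],[0,0,0],[0,0,-0.5],[0,0,-1],[0,0,-1],[0,0,-1],[0,0,-1],[0,0,-1]], turn=[0,0,0,0,0,0,0,0,0], hand=0.45)

```text
time_s: 72.58
ee_pos: [0.6378, 0.1888, 0.3662]
orientation: [2.098, 2.337, 0.001]
wrist_force: [1.1, -0.1, -1.2]
finger_gap: 0.45
grasp_force: 0.0
```

Call:
apply_moves(xyz=[[-1,0,0],[-1,0,0],[-1,0,0],[-1,0,0],[-1,0,0],[-1,0,0],[-1,0,0],[-1,0,0],[-1,0,0],[-1,0,0],[-1,0,0],[-1,0,0],[-1,0,0],[-1,0,0],[-1,0,0],[-1,0,0],[-1,0,0],[-1,0,0],[-1,0,0],[0,0,0]], turn=[0,0,0,0,0,0,0,0,0,0,0,0,0,0,0,0,0,0,0,0])

```text
time_s: 75.08
ee_pos: [0.6785, -0.1916, 0.3638]
orientation: [-2.102, -2.335, 0.001]
wrist_force: [-0.2, 0.1, -0.3]
finger_gap: 0.451
grasp_force: 0.0
```

```bash
python3 - <<'E'
from h import *
t=read_camera("top");s=read_camera("side")
tc=t["color"][165:325,90:270];sc=s["color"][170:350,190:350+42]
cv2.imwrite("pics/p3.png",np.hstack([cv2.resize(tc,(400,356),interpolation=cv2.INTER_CUBIC),cv2.resize(sc,(400,356),interpolation=cv2.INTER_CUBIC)]))
E
```

```text
(no output)
```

View pics/p3.png

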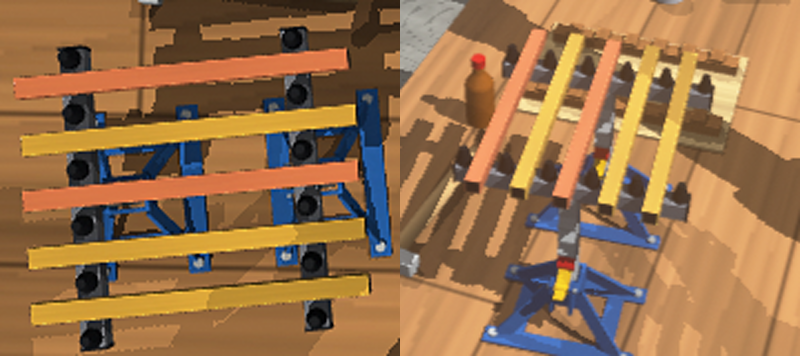

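All five tubes lie one to a slot and overhang both bars. Both red teeth are at their pawls.

```bash
python3 -c "
from h import *
print(r.job_done())"
```

```text
the job is handed in; nothing more can be done
None
```

I've handed the job in: in the last pictures both posts sit on their red tooth, and all five tubes lie across both stands, one to a slot, with both ends well past the crossbars. The bottle, hammer and tin were not touched, and no verdict came back.

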